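Stand the tall headed punch in its block

TASK

Stand the tall round-headed steel punch upright, head up, in the blind hole of the square steel block, pressing it down to the bottom of the hole before you let go. Leave the short punch and the plain pin standing where they are.

Things in the scene. Friction and masses are not known exactly. Their poses are not given: they have to be found in the camera images.
- punch: The tall headed punch, bare steel, 0.4 to 0.75 kg, standing loose on the bench: a round shank 26 mm in diameter and 82 mm long with a round head 38 mm in diameter and 28 mm tall on top, 110 mm in all. Origin at the centre of its foot, z along its axis towards the head.
- hole_mouth (a point): Centre of the mouth of the blind hole in the middle of the top of the square steel block. The block is 100 x 100 x 50 mm, fixed to the bench; the round hole is 42 mm in diameter and 35 mm deep, with a sharp unchamfered edge and a flat floor. z points up out of the hole, x and y along the block's sides. (The round holder nearby, 90 mm in diameter with a similar hole, is not the one.)
- short_punch: The short headed punch, a bystander standing loose on the bench: the same shank (26 mm) and head (38 mm, 28 mm tall) but only 65 mm tall. Origin at the centre of its foot, z up its axis.
- plain_pin: The plain pin, a bystander standing loose on the bench: a steel cylinder 26 mm in diameter and 110 mm tall without a head. Origin at the centre of its foot, z up its axis.
There are look-alikes about, which are no part of the job. What is shaped like the punch but black or red is not meant.

How it is judged:
On the way:
1. the punch, still gripped, has been brought down to the bottom of the square block's hole (contact force between the fingers and punch above 1 N and z of punch in the frame of hole_mouth below -0.028 m and horizontal distance between punch and hole_mouth below 0.015 m), for 0.1 s.
At the end, for the whole second after the job is handed in: The tall headed punch stands head up in the square block's hole, its foot within 5 mm of the floor of the hole and 15 mm of its axis, upright within 10 degrees, at rest and let go (z of punch in the frame of hole_mouth below -0.03 m and horizontal distance between punch and hole_mouth below 0.015 m and angle between punch's own z axis and vertical below 0.18 rad and linear speed of punch below 0.02 m/s); the robot touches nothing.
It fails at once if the short punch is shifted by more than 30 mm or tipped (distance of short_punch from where it was at the start of the episode above 0.03 m or angle between short_punch's own z axis and vertical above 0.4 rad).
It fails at once if the plain pin is shifted by more than 30 mm or tipped (distance of plain_pin from where it was at the start of the episode above 0.03 m or angle between plain_pin's own z axis and vertical above 0.4 rad).
It also fails if it takes over 42 s, if anything falls off the work surface, if the arm or the gripper's body presses on something with over 40 N, if the wrist force passes 120 N, or if a joint passes its speed limit or range.

ROBOT

A 6-joint arm with a two-finger parallel gripper is mounted at the origin on the work surface. World frame = base frame: x ahead of the robot, y to its left, z up, the work surface at z = 0. Lengths are in m, angles in rad, forces in N, time in s.
With the tool pointing down it reaches from about 0.25 to 0.725 m from the base axis. Payload 9.7 kg.
Tool frame: the origin (TCP) lies at the very end of the fingers, on their centre line; the grasp point (between the pads) lies 19 mm behind it; z points along the fingers, y is the line along which they close (so a half turn about z gives the same grasp; the last joint's range is limited). The gripper opens to 85 mm and grips with 20 to 120 N. Pads are 22 mm wide; open, the fingers measure 114 mm over their backs; the gripper's body (76 mm by 85 mm) begins 54 mm behind the grasp point. The pads swing forward as they close: fully open they stand 13 mm farther back than shut.
Start: joints at [1.119, 0.087, 0.176, 1.66, 0, 1.571], TCP at [0.24, 0.495, 0.231] pointing down, gripper open.
Joint ranges: [-3.13, 3.13], [-0.85, 1.81], [-1.15, 1.24], [-2.2, 2.28], [-1.44, 1.52], [-3.14, 3.14]. Speed limits (rad/s): [2.22, 2.22, 2.57, 3.14, 3.14, 3.14].

INTERFACE

Orientations are given as a unit quaternion [x, y, z, w].
In Python, from cell import arm gives the robot as it stands. The module is installed in compiled form; this text tells all that it offers.
- The arm moves only by the tool jog_arm, never from a script. Its argument "targets" is a list of rows, each an object of numbers: "gripper": the finger opening in cm, from 0 to 8.54; "x", "y", "z": the shift along the tool's x, y, z in cm; "rx", "ry", "rz": the turn, a rotation vector about the tool's x, y, z in degrees. In form: [{"gripper": .., "x": .., "y": .., "z": .., "rx": .., "ry": .., "rz": ..}, ...]. A call has 1 to 20 rows; each row is the pose to reach, as a shift and turn from the pose commanded when the call began, along the tool's axes at that moment; what a row does not reach only later rows make up. A row lasts 1/8 s, in which the tool goes at most 62.5 mm and 10.7 degrees, less where a joint would pass 70% of its speed; a pose out of reach is approached as far as the arm can. A call with a gripper value outside its range is refused whole. The fingers move at their own pace and stop on an object; "squeeze" is the grip in N (left out, the last holds). Time passes only in rows, so rows that repeat a pose let the fingers close. It gives the time, the measured TCP pose, the force, the opening and the grip force at its end, in the units of the state.
- arm.state(): the state, without advancing time (a new reading comes with each control period).
- arm.camera(name): name is "side" or "top"; returns a dict with "image" (480x640x3 uint8, red, green, blue), "fx", "fy", "cx", "cy" (pixels), "R" (3x3) and "t" (3): a world point X has camera coordinates R X + t. Camera axes: x right, y down, z forward; pixel columns grow to the right and rows downward; lengths in m; the calibration is good to about 2 mm. A picture is of the moment at which its call begins. There is no depth.
- arm.close_job(): hands the job in; it is judged then, once.
The state is a dict: "time": time; "joint_pos": joint angles; "joint_velocities": joint speeds; "effort": joint torques, N m; "tcp_pos": TCP position; "tool_rot": TCP orientation; "ft_force": force on the tool from outside, world axes, zero at the start; "moment": the same for the moment, N m; "width": finger opening in m; "grasp_force": force on a finger pad.
Only numpy, scipy, OpenCV 4.12 (cv2) and the standard library are available. Lean on these libraries where they do the work, as an engineer would, in place of code of your own. Each camera call takes 0.05 s, during which the arm holds its last target. There are 200 camera calls.

## Working session

There is one attempt and no reset: what is moved stays moved. The work goes in short steps, Python scripts to look and compute and a tool call to move; the robot and the scene stay as the last step left them, time stands still between calls to the robot, and variables do not carry over. Pictures are saved under pics/ and viewed, at most 10 in all, crops included, and the job is handed in when it is done.

Besides the shell and the picture viewer there is one more tool, called as name(argument=value, ...) on one line, values as JSON. jog_arm: Moves the arm, as the interface text tells. Its arguments: {"type":"object","properties":{"targets":{"type":"array","items":{"type":"object","properties":{"gripper":{"type":"number"},"x":{"type":"number"},"y":{"type":"number"},"z":{"type":"number"},"rx":{"type":"number"},"ry":{"type":"number"},"rz":{"type":"number"}}}},"squeeze":{"type":"number"}},"required":["targets"]}

```bash
mkdir -p pics; python3 - <<'E'
from cell import arm
import cv2,pickle
d={}
for n in("side","top"):
    c=arm.camera(n);d[n]=c;cv2.imwrite(f"pics/{n}0.png",c["image"][:,:,::-1])
    print(n,c["fx"],c["cx"],c["cy"],c["R"],c["t"])
pickle.dump(d,open("c0.pkl","wb"))
s=arm.state();print(s["tcp_pos"],s["tool_rot"],s["width"],s["time"])
E
```

```text
side 471.6497269285075 319.3915371391426 245.38035087390577 [[ 0.74783953 -0.66365888 -0.01711523]
 [-0.42498541 -0.45876777 -0.78033296]
 [ 0.51002299  0.59083755 -0.62513002]] [-0.40425778  0.32240839  0.64657397]
top 437.95931708088995 317.40317464351676 239.93347192037518 [[ 0.00732831 -0.99956159  0.02868677]
 [-0.99635097 -0.00973829 -0.08479333]
 [ 0.08503552 -0.0279607  -0.99598552]] [0.0068941  0.58246788 0.78695057]
[0.24004179 0.49463305 0.23067616] [ 2.23996272e-01  9.74589832e-01 -5.59624513e-04 -1.27107507e-04] 0.08535307780873 0.1
```

View pics/side0.png

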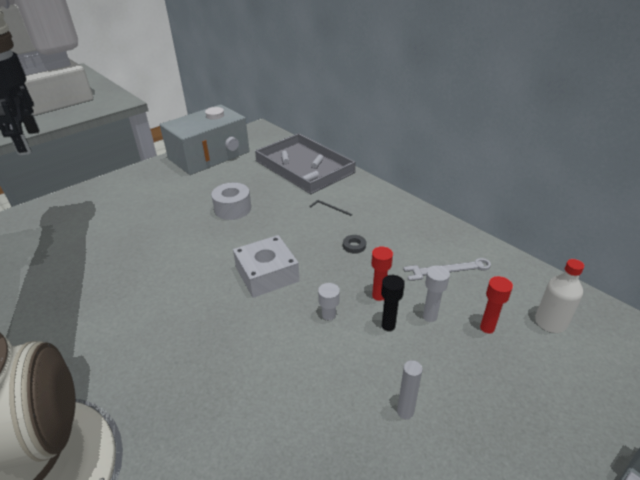

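View pics/top0.png

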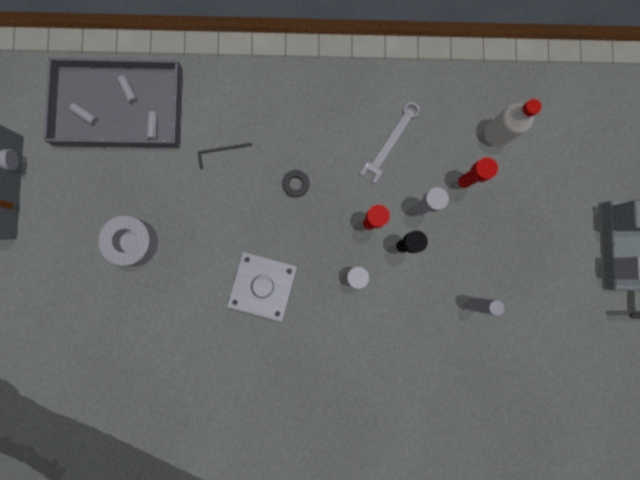

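Side view: steel headed ones are the tall punch at side (437,290) / top (437,198) and the short one at side (328,300) / top (358,278). The plain pin is at side (410,390), the red ones at (381,275) and (496,305), and the black one at (392,303). The tall bare-steel headed one at (437,290) fits; the square block is at side (265,262) / top (262,287). Next come the confirming crop and the measurements.

```bash
cat > h.py <<'E'
import numpy as np
from scipy.optimize import least_squares
def proj(c,X):
    p=np.atleast_2d(X)@np.array(c["R"]).T+c["t"]
    return np.c_[c["fx"]*p[:,0]/p[:,2]+c["cx"],c["fy"]*p[:,1]/p[:,2]+c["cy"]]
def ray(c,u,v,z):
    R=np.array(c["R"]);o=-R.T@c["t"];d=R.T@np.array([(u-c["cx"])/c["fx"],(v-c["cy"])/c["fy"],1])
    return o+d*(z-o[2])/d[2]
E
python3 - <<'E'
import pickle,cv2,numpy as np
from h import *
d=pickle.load(open("c0.pkl","rb"))
T,S=d["top"],d["side"]
print("camtop",-T["R"].T@T["t"],"camside",-S["R"].T@S["t"])
for n,u,v,z in [("punch",437,198,.11),("short",358,278,.065),("pin",497,308,.11),("redA",377,216,.11),("black",415,242,.11),("redB",486,169,.11),("hole",262,286,.05),("round",127,242,.05)]:
    X=ray(T,u,v,z);print(n,X.round(4),"side reproj",proj(S,X).round(1))
a=cv2.resize(T["image"][165:325,215:525],None,fx=2.5,fy=2.5,interpolation=cv2.INTER_CUBIC)
b=cv2.resize(S["image"][230:340,220:530],None,fx=2.5,fy=2.5,interpolation=cv2.INTER_CUBIC)
# wait: stacked height 400+275
i=np.vstack([a,b]);i=cv2.resize(i,None,fx=.88,fy=.88);print(i.shape)
cv2.imwrite("pics/crop1.png",i[:,:,::-1])
E
```

```text
camtop [0.51337316 0.034567   0.832983  ] camside [ 0.10957122 -0.50239887  0.64885972]
punch [ 0.648  -0.1867  0.11  ] side reproj [[439.  273.1]]
short [ 0.5127 -0.0586  0.065 ] side reproj [[329.  291.1]]
pin [ 0.4649 -0.2839  0.11  ] side reproj [[414.1 368.7]]
redA [ 0.6162 -0.0851  0.11  ] side reproj [[381.7 253.1]]
black [ 0.5732 -0.1486  0.11  ] side reproj [[392.4 282.2]]
redB [ 0.6989 -0.2715  0.11  ] side reproj [[500.2 284.5]]
hole [0.4973 0.1102 0.05  ] side reproj [[265.7 256.2]]
round [0.5732 0.3501 0.05  ] side reproj [[231.  194.2]]
(594, 682, 3)
```

View pics/crop1.png

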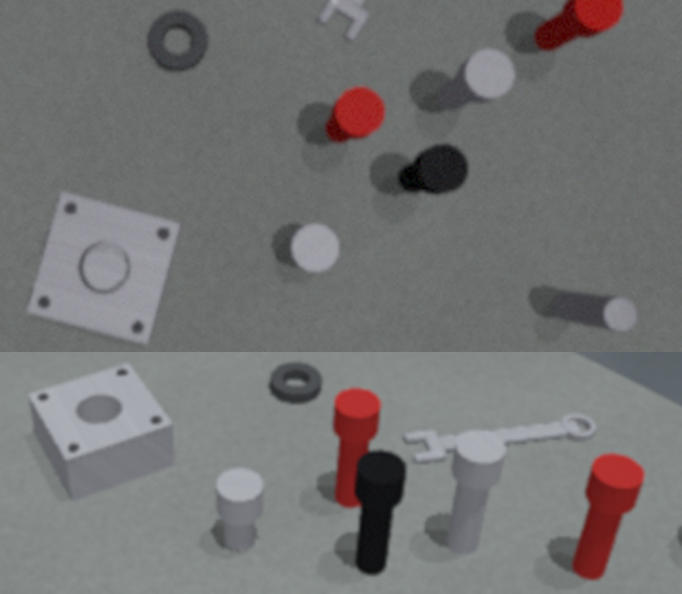

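The crop confirms it: the tall bare-steel headed punch is at crop (490,73) top and (468,490) side. The block's hole is at (104,267), and the short punch and pin stand apart from them. Now a joint two-camera solve and the tool-frame shifts.

```bash
cat >> h.py <<'E'
def solve(d,pt,ps,z):
    T,S=d["top"],d["side"]
    f=lambda p:np.r_[proj(T,[p[0],p[1],z])[0]-pt,proj(S,[p[0],p[1],z])[0]-ps]
    r=least_squares(f,[.5,0]);return np.r_[r.x,z],r.fun
E
python3 - <<'E'
import pickle
from h import *
from cell import arm
from scipy.spatial.transform import Rotation as Ro
d=pickle.load(open("c0.pkl","rb"))
P,e=solve(d,(437.7,198.2),(437.3,273.2),.11);print(P,e)
H,e=solve(d,(262.4,286.5),(265,255.9),.05);print(H,e)
s=arm.state();R=Ro.from_quat(s["tool_rot"]).as_matrix();print(R.round(3))
g=np.array([P[0],P[1],.20]);print("shift cm",R.T@(g-s["tcp_pos"])*100)
E
```

```text
[ 0.64660539 -0.18635838  0.11      ] [-0.90997825  0.59066189  1.02332152  0.13629959]
[0.496396   0.11020679 0.05      ] [-0.39457726  0.01769541  0.32150269  0.52958491]
[[-0.9    0.437 -0.   ]
 [ 0.437  0.9   -0.001]
 [-0.    -0.001 -1.   ]]
shift cm [-66.30924485 -43.51099551   3.11775351]
```

jog_arm(targets=[{"x": -66.3,"y": -43.5,"z": 3.1,"rz": 24},{"x": -66.3,"y": -43.5,"z": 3.1,"rz": 24},{"x": -66.3,"y": -43.5,"z": 3.1,"rz": 24},{"x": -66.3,"y": -43.5,"z": 3.1,"rz": 24},{"x": -66.3,"y": -43.5,"z": 3.1,"rz": 24},{"x": -66.3,"y": -43.5,"z": 3.1,"rz": 24},{"x": -66.3,"y": -43.5,"z": 3.1,"rz": 24},{"x": -66.3,"y": -43.5,"z": 3.1,"rz": 24},{"x": -66.3,"y": -43.5,"z": 3.1,"rz": 24},{"x": -66.3,"y": -43.5,"z": 3.1,"rz": 24},{"x": -66.3,"y": -43.5,"z": 3.1,"rz": 24},{"x": -66.3,"y": -43.5,"z": 3.1,"rz": 24},{"x": -66.3,"y": -43.5,"z": 3.1,"rz": 24},{"x": -66.3,"y": -43.5,"z": 3.1,"rz": 24},{"x": -66.3,"y": -43.5,"z": 3.1,"rz": 24},{"x": -66.3,"y": -43.5,"z": 3.1,"rz": 24},{"x": -66.3,"y": -43.5,"z": 3.1,"rz": 24},{"x": -66.3,"y": -43.5,"z": 3.1,"rz": 24},{"x": -66.3,"y": -43.5,"z": 3.1,"rz": 24},{"x": -66.3,"y": -43.5,"z": 3.1,"rz": 24}])

```text
$.targets[0]: bad value
```

jog_arm(targets=[{"gripper": 8.5,"x": -66.3,"y": -43.5,"z": 3.1,"rx": 0,"ry": 0,"rz": 24},{"gripper": 8.5,"x": -66.3,"y": -43.5,"z": 3.1,"rx": 0,"ry": 0,"rz": 24},{"gripper": 8.5,"x": -66.3,"y": -43.5,"z": 3.1,"rx": 0,"ry": 0,"rz": 24},{"gripper": 8.5,"x": -66.3,"y": -43.5,"z": 3.1,"rx": 0,"ry": 0,"rz": 24},{"gripper": 8.5,"x": -66.3,"y": -43.5,"z": 3.1,"rx": 0,"ry": 0,"rz": 24},{"gripper": 8.5,"x": -66.3,"y": -43.5,"z": 3.1,"rx": 0,"ry": 0,"rz": 24},{"gripper": 8.5,"x": -66.3,"y": -43.5,"z": 3.1,"rx": 0,"ry": 0,"rz": 24},{"gripper": 8.5,"x": -66.3,"y": -43.5,"z": 3.1,"rx": 0,"ry": 0,"rz": 24},{"gripper": 8.5,"x": -66.3,"y": -43.5,"z": 3.1,"rx": 0,"ry": 0,"rz": 24},{"gripper": 8.5,"x": -66.3,"y": -43.5,"z": 3.1,"rx": 0,"ry": 0,"rz": 24},{"gripper": 8.5,"x": -66.3,"y": -43.5,"z": 3.1,"rx": 0,"ry": 0,"rz": 24},{"gripper": 8.5,"x": -66.3,"y": -43.5,"z": 3.1,"rx": 0,"ry": 0,"rz": 24},{"gripper": 8.5,"x": -66.3,"y": -43.5,"z": 3.1,"rx": 0,"ry": 0,"rz": 24},{"gripper": 8.5,"x": -66.3,"y": -43.5,"z": 3.1,"rx": 0,"ry": 0,"rz": 24},{"gripper": 8.5,"x": -66.3,"y": -43.5,"z": 3.1,"rx": 0,"ry": 0,"rz": 24},{"gripper": 8.5,"x": -66.3,"y": -43.5,"z": 3.1,"rx": 0,"ry": 0,"rz": 24},{"gripper": 8.5,"x": -66.3,"y": -43.5,"z": 3.1,"rx": 0,"ry": 0,"rz": 24},{"gripper": 8.5,"x": -66.3,"y": -43.5,"z": 3.1,"rx": 0,"ry": 0,"rz": 24}])

```text
time: 2.35
tcp_pos: [0.6466, -0.1854, 0.2009]
tool_rot: [0.421, 0.907, 0.0, 0.0]
ft_force: [0.4, 0.3, 0.2]
width: 0.085
grasp_force: 0.0
```

jog_arm(targets=[{"gripper": 8.5,"x": 0,"y": 0,"z": 3,"rx": 0,"ry": 0,"rz": 0},{"gripper": 8.5,"x": 0,"y": 0,"z": 6,"rx": 0,"ry": 0,"rz": 0},{"gripper": 8.5,"x": 0,"y": 0,"z": 8,"rx": 0,"ry": 0,"rz": 0},{"gripper": 8.5,"x": 0,"y": 0,"z": 10,"rx": 0,"ry": 0,"rz": 0},{"gripper": 8.5,"x": 0,"y": 0,"z": 12,"rx": 0,"ry": 0,"rz": 0},{"gripper": 8.5,"x": 0,"y": 0,"z": 12.6,"rx": 0,"ry": 0,"rz": 0},{"gripper": 8.5,"x": 0,"y": 0,"z": 12.6,"rx": 0,"ry": 0,"rz": 0}])

```text
time: 3.22
tcp_pos: [0.6466, -0.1858, 0.0745]
tool_rot: [0.422, 0.907, -0.0, -0.0]
ft_force: [0.1, -0.4, 0.8]
width: 0.0851
grasp_force: 0.0
```

```bash
python3 - <<'E'
from cell import arm
import cv2
c=arm.camera("side");i=cv2.resize(c["image"][160:360,300:560],None,fx=3,fy=3,interpolation=cv2.INTER_CUBIC)
cv2.imwrite("pics/s1.png",i[:,:,::-1]);print(arm.state()["ft_force"],arm.state()["tcp_pos"])
E
```

```text
[ 0.38860175 -0.1330805  -0.38532026] [ 0.64690263 -0.18598776  0.0750938 ]
```

View pics/s1.png

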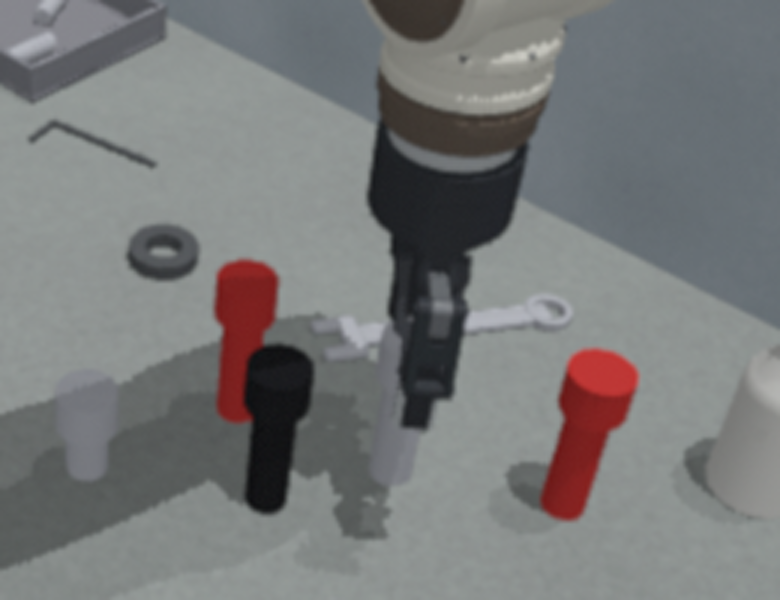

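```bash
python3 - <<'E'
from cell import arm
import pickle
from h import *
from scipy.spatial.transform import Rotation as Ro
S=pickle.load(open("c0.pkl","rb"))["side"]
s=arm.state();R=Ro.from_quat(s["tool_rot"]).as_matrix();t=s["tcp_pos"];print(R.round(2))
f=lambda X:((proj(S,X)[0]-[300,160])*3).round(0)
for y in(-.057,-.043,0,.043):
  for z in (-.013,-.05): print(y,z,f(t+R@[0,y,z]))
for z in(0,.082,.11): print("punch",z,f([.6466,-.1864,z]))
E
```

```text
[[-0.64  0.76  0.  ]
 [ 0.76  0.64 -0.  ]
 [-0.    0.   -1.  ]]
-0.057 -0.013 [414. 439.]
-0.057 -0.05 [424. 390.]
-0.043 -0.013 [413. 421.]
-0.043 -0.05 [423. 372.]
0 -0.013 [409. 368.]
0 -0.05 [419. 319.]
0.043 -0.013 [406. 319.]
0.043 -0.05 [415. 271.]
punch 0 [390. 474.]
punch 0.082 [408. 376.]
punch 0.11 [415. 340.]
```

The side crop shows the near finger tip at (417,425), where the projection predicts it, and the punch foot at (393,478). The grasp is centred, so I close.

jog_arm(targets=[{"gripper": 3.0,"x": 0,"y": 0,"z": 0,"rx": 0,"ry": 0,"rz": 0},{"gripper": 3.0,"x": 0,"y": 0,"z": 0,"rx": 0,"ry": 0,"rz": 0},{"gripper": 3.0,"x": 0,"y": 0,"z": 0,"rx": 0,"ry": 0,"rz": 0},{"gripper": 3.0,"x": 0,"y": 0,"z": 0,"rx": 0,"ry": 0,"rz": 0},{"gripper": 3.0,"x": 0,"y": 0,"z": 0,"rx": 0,"ry": 0,"rz": 0},{"gripper": 3.0,"x": 0,"y": 0,"z": 0,"rx": 0,"ry": 0,"rz": 0},{"gripper": 3.0,"x": 0,"y": 0,"z": 0,"rx": 0,"ry": 0,"rz": 0},{"gripper": 3.0,"x": 0,"y": 0,"z": 0,"rx": 0,"ry": 0,"rz": 0}], squeeze=80)

```text
time: 4.28
tcp_pos: [0.6471, -0.186, 0.0751]
tool_rot: [0.422, 0.907, 0.0, 0.001]
ft_force: [-0.5, 0.6, 5.1]
width: 0.0368
grasp_force: 79.6
```

jog_arm(targets=[{"gripper": 3.0,"x": 0,"y": 0,"z": -1,"rx": 0,"ry": 0,"rz": 0},{"gripper": 3.0,"x": 0,"y": 0,"z": -3,"rx": 0,"ry": 0,"rz": 0},{"gripper": 3.0,"x": 0,"y": 0,"z": -5,"rx": 0,"ry": 0,"rz": 0},{"gripper": 3.0,"x": 0,"y": 0,"z": -7,"rx": 0,"ry": 0,"rz": 0},{"gripper": 3.0,"x": 0,"y": 0,"z": -9,"rx": 0,"ry": 0,"rz": 0},{"gripper": 3.0,"x": 0,"y": 0,"z": -11,"rx": 0,"ry": 0,"rz": 0},{"gripper": 3.0,"x": 0,"y": 0,"z": -13,"rx": 0,"ry": 0,"rz": 0},{"gripper": 3.0,"x": 0,"y": 0,"z": -14.5,"rx": 0,"ry": 0,"rz": 0},{"gripper": 3.0,"x": 0,"y": 0,"z": -15,"rx": 0,"ry": 0,"rz": 0},{"gripper": 3.0,"x": 0,"y": 0,"z": -15,"rx": 0,"ry": 0,"rz": 0}])

```text
time: 5.52
tcp_pos: [0.6466, -0.186, 0.2239]
tool_rot: [0.422, 0.907, -0.0, -0.0]
ft_force: [0.3, -0.3, -4.2]
width: 0.0361
grasp_force: 80.4
```

```bash
python3 - <<'E'
from cell import arm
from h import *
from scipy.spatial.transform import Rotation as Ro
s=arm.state();R=Ro.from_quat(s["tool_rot"]).as_matrix();t=s["tcp_pos"];print(t,s["width"],s["ft_force"],s["moment"])
print("shift cm",R.T@(np.array([.4964,.1102,t[2]])-t)*100)
E
```

```text
[ 0.64662723 -0.18603872  0.2238698 ] 0.03613935909472276 [ 0.34954273 -0.26416539 -4.19995036] [-0.0153475  -0.05531127 -0.05249503]
shift cm [3.23347925e+01 7.59717259e+00 1.25852793e-02]
```

jog_arm(targets=[{"gripper": 3.0,"x": 1.5,"y": 0.35,"z": 0,"rx": 0,"ry": 0,"rz": 0},{"gripper": 3.0,"x": 4.5,"y": 1.05,"z": 0,"rx": 0,"ry": 0,"rz": 0},{"gripper": 3.0,"x": 8,"y": 1.9,"z": 0,"rx": 0,"ry": 0,"rz": 0},{"gripper": 3.0,"x": 11.5,"y": 2.7,"z": 0,"rx": 0,"ry": 0,"rz": 0},{"gripper": 3.0,"x": 15,"y": 3.5,"z": 0,"rx": 0,"ry": 0,"rz": 0},{"gripper": 3.0,"x": 18.5,"y": 4.3,"z": 0,"rx": 0,"ry": 0,"rz": 0},{"gripper": 3.0,"x": 22,"y": 5.2,"z": 0,"rx": 0,"ry": 0,"rz": 0},{"gripper": 3.0,"x": 25.5,"y": 6,"z": 0,"rx": 0,"ry": 0,"rz": 0},{"gripper": 3.0,"x": 28.5,"y": 6.7,"z": 0,"rx": 0,"ry": 0,"rz": 0},{"gripper": 3.0,"x": 31,"y": 7.3,"z": 0,"rx": 0,"ry": 0,"rz": 0},{"gripper": 3.0,"x": 32.3,"y": 7.6,"z": 0,"rx": 0,"ry": 0,"rz": 0},{"gripper": 3.0,"x": 32.3,"y": 7.6,"z": 0,"rx": 0,"ry": 0,"rz": 0},{"gripper": 3.0,"x": 32.3,"y": 7.6,"z": 0,"rx": 0,"ry": 0,"rz": 0}])

```text
time: 7.15
tcp_pos: [0.497, 0.1094, 0.224]
tool_rot: [0.422, 0.907, -0.0, -0.0]
ft_force: [-0.3, -1.3, -4.9]
width: 0.036
grasp_force: 80.6
```

```bash
python3 - <<'E'
from cell import arm
from h import *
import cv2,pickle
d={n:arm.camera(n) for n in("side","top")};pickle.dump(d,open("c1.pkl","wb"))
s=arm.state();t=s["tcp_pos"];print(t,s["width"],s["ft_force"],s["tool_rot"])
S,T=d["side"],d["top"]
for z in(-.0745,.0075,.0355): print(z,((proj(S,t+[0,0,z])[0]-[160,120])*2.6).round(),((proj(T,t+[0,0,z])[0]-[180,200])*2.6).round())
a=cv2.resize(S["image"][120:320,160:330],None,fx=2.6,fy=2.6);b=cv2.resize(T["image"][200:400,180:310],None,fx=2.6,fy=2.6)
cv2.imwrite("pics/s2.png",np.hstack([a,b])[:,:,::-1])
E
```

```text
[0.49701538 0.10926983 0.22408424] 0.036348313989629503 [ 0.4330013  -0.50860757 -4.42329327] [ 4.22143749e-01  9.06528890e-01 -1.55595686e-04 -4.18926589e-05]
-0.0745 [263. 248.] [199. 227.]
0.0075 [251. 147.] [181. 231.]
0.0355 [247. 110.] [174. 233.]
```

View pics/s2.png

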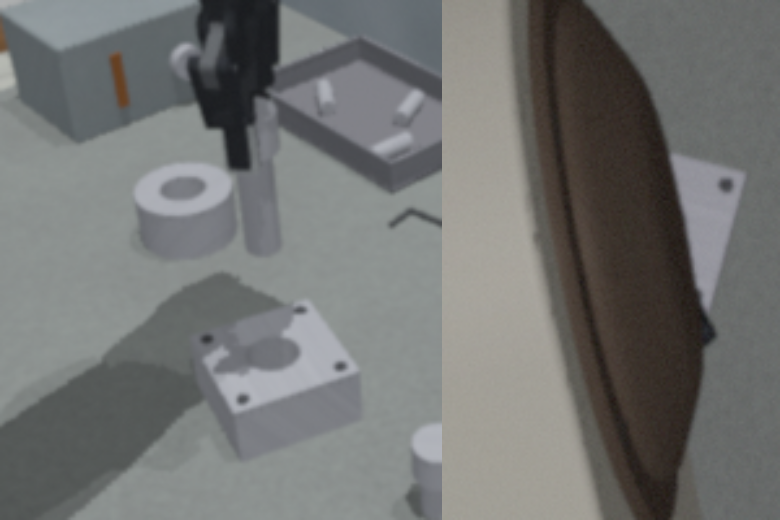

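The side crop shows the foot at (262,246) against (263,248) predicted, upright, with the block's hole at (272,350). The top view is blocked by the arm. I lower it.

jog_arm(targets=[{"gripper": 3.0,"x": 0,"y": 0,"z": 2,"rx": 0,"ry": 0,"rz": 0},{"gripper": 3.0,"x": 0,"y": 0,"z": 4,"rx": 0,"ry": 0,"rz": 0},{"gripper": 3.0,"x": 0,"y": 0,"z": 6,"rx": 0,"ry": 0,"rz": 0},{"gripper": 3.0,"x": 0,"y": 0,"z": 8,"rx": 0,"ry": 0,"rz": 0},{"gripper": 3.0,"x": 0,"y": 0,"z": 9,"rx": 0,"ry": 0,"rz": 0},{"gripper": 3.0,"x": 0,"y": 0,"z": 9.3,"rx": 0,"ry": 0,"rz": 0},{"gripper": 3.0,"x": 0,"y": 0,"z": 9.3,"rx": 0,"ry": 0,"rz": 0},{"gripper": 3.0,"x": 0,"y": 0,"z": 9.3,"rx": 0,"ry": 0,"rz": 0}])

```text
time: 8.25
tcp_pos: [0.4971, 0.11, 0.1321]
tool_rot: [0.422, 0.907, 0.0, 0.0]
ft_force: [-0.2, 0.4, -4.5]
width: 0.0362
grasp_force: 80.6
```

```bash
python3 - <<'E'
from cell import arm
from h import *
import cv2
S=arm.camera("side");s=arm.state();t=s["tcp_pos"];print(t,s["ft_force"])
f=lambda X:((proj(S,X)[0]-[200,180])*5).round()
print("foot",f(t-[0,0,.0745]),"hole",f([.4964,.1102,.05]))
cv2.imwrite("pics/s3.png",cv2.resize(S["image"][180:300,200:330],None,fx=5,fy=5,interpolation=cv2.INTER_CUBIC)[:,:,::-1])
E
```

```text
[0.49706179 0.11005377 0.13200678] [-0.01235107  0.34810314 -4.5243246 ]
foot [327. 367.] hole [327. 382.]
```

View pics/s3.png

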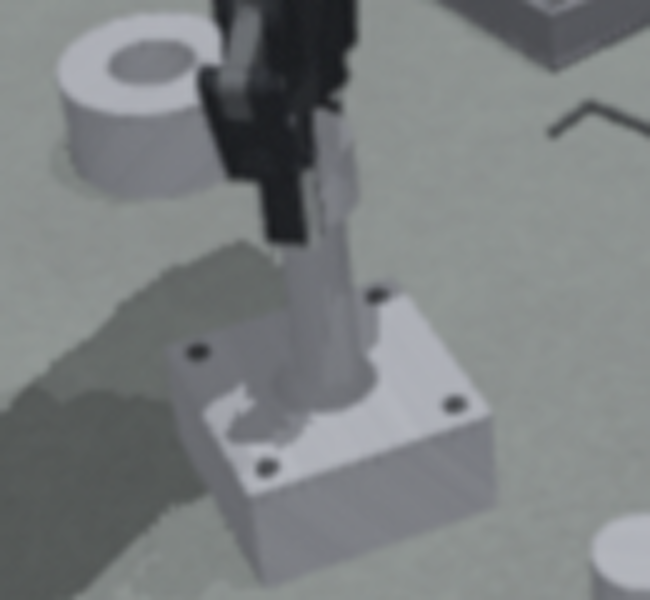

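The foot at about (328,380) sits inside the hole's ellipse, which spans x 275–378. Going in.

jog_arm(targets=[{"gripper": 3.0,"x": 0,"y": 0,"z": 0.7,"rx": 0,"ry": 0,"rz": 0},{"gripper": 3.0,"x": 0,"y": 0,"z": 1.4,"rx": 0,"ry": 0,"rz": 0},{"gripper": 3.0,"x": 0,"y": 0,"z": 2.1,"rx": 0,"ry": 0,"rz": 0},{"gripper": 3.0,"x": 0,"y": 0,"z": 2.8,"rx": 0,"ry": 0,"rz": 0},{"gripper": 3.0,"x": 0,"y": 0,"z": 3.4,"rx": 0,"ry": 0,"rz": 0},{"gripper": 3.0,"x": 0,"y": 0,"z": 3.8,"rx": 0,"ry": 0,"rz": 0},{"gripper": 3.0,"x": 0,"y": 0,"z": 4.0,"rx": 0,"ry": 0,"rz": 0},{"gripper": 3.0,"x": 0,"y": 0,"z": 4.0,"rx": 0,"ry": 0,"rz": 0}])

```text
time: 9.3
tcp_pos: [0.4967, 0.11, 0.0913]
tool_rot: [0.422, 0.907, -0.0, 0.0]
ft_force: [1.0, 0.7, -3.7]
width: 0.0367
grasp_force: 80.6
```

jog_arm(targets=[{"gripper": 3.0,"x": 0,"y": 0,"z": 0.1,"rx": 0,"ry": 0,"rz": 0},{"gripper": 3.0,"x": 0,"y": 0,"z": 0.2,"rx": 0,"ry": 0,"rz": 0},{"gripper": 3.0,"x": 0,"y": 0,"z": 0.25,"rx": 0,"ry": 0,"rz": 0},{"gripper": 3.0,"x": 0,"y": 0,"z": 0.25,"rx": 0,"ry": 0,"rz": 0}])

```text
time: 9.8
tcp_pos: [0.497, 0.11, 0.09]
tool_rot: [0.422, 0.907, 0.0, 0.001]
ft_force: [-2.3, -1.6, 6.4]
width: 0.0363
grasp_force: 81.5
```

jog_arm(targets=[{"gripper": 3.0,"x": 0,"y": 0,"z": 0.1,"rx": 0,"ry": 0,"rz": 0},{"gripper": 3.0,"x": 0,"y": 0,"z": 0.1,"rx": 0,"ry": 0,"rz": 0},{"gripper": 3.0,"x": 0,"y": 0,"z": 0.1,"rx": 0,"ry": 0,"rz": 0}])

```text
time: 10.18
tcp_pos: [0.4973, 0.1099, 0.09]
tool_rot: [0.422, 0.907, 0.001, 0.001]
ft_force: [-3.6, -1.6, 12.4]
width: 0.0366
grasp_force: 82.2
```

The force rises with no further travel and the TCP is at 0.090, so the foot is on the 0.015 floor. I release and retreat.

jog_arm(targets=[{"gripper": 4.5,"x": 0,"y": 0,"z": -0.1,"rx": 0,"ry": 0,"rz": 0},{"gripper": 6,"x": 0,"y": 0,"z": -0.1,"rx": 0,"ry": 0,"rz": 0},{"gripper": 8.5,"x": 0,"y": 0,"z": -0.1,"rx": 0,"ry": 0,"rz": 0},{"gripper": 8.5,"x": 0,"y": 0,"z": -0.1,"rx": 0,"ry": 0,"rz": 0},{"gripper": 8.5,"x": 0,"y": 0,"z": -0.1,"rx": 0,"ry": 0,"rz": 0},{"gripper": 8.5,"x": 0,"y": 0,"z": -0.1,"rx": 0,"ry": 0,"rz": 0},{"gripper": 8.5,"x": 0,"y": 0,"z": -0.1,"rx": 0,"ry": 0,"rz": 0},{"gripper": 8.5,"x": 0,"y": 0,"z": -2,"rx": 0,"ry": 0,"rz": 0},{"gripper": 8.5,"x": 0,"y": 0,"z": -5,"rx": 0,"ry": 0,"rz": 0},{"gripper": 8.5,"x": 0,"y": 0,"z": -8,"rx": 0,"ry": 0,"rz": 0},{"gripper": 8.5,"x": 0,"y": 0,"z": -11,"rx": 0,"ry": 0,"rz": 0},{"gripper": 8.5,"x": 0,"y": 0,"z": -13,"rx": 0,"ry": 0,"rz": 0},{"gripper": 8.5,"x": 0,"y": 0,"z": -13,"rx": 0,"ry": 0,"rz": 0},{"gripper": 8.5,"x": 0,"y": 0,"z": -13,"rx": 0,"ry": 0,"rz": 0}])

```text
time: 11.92
tcp_pos: [0.4966, 0.1099, 0.2175]
tool_rot: [0.422, 0.907, -0.0, -0.0]
ft_force: [-0.7, 0.2, 0.0]
width: 0.0851
grasp_force: 0.0
```

```bash
python3 - <<'E'
from cell import arm
from h import *
import cv2
S=arm.camera("side");s=arm.state();print(s["tcp_pos"],s["ft_force"],s["joint_velocities"].__abs__().max() if hasattr(s["joint_velocities"],"max") else "")
f=lambda X:((proj(S,X)[0]-[180,130])*2.6).round()
print("head top",f([.4964,.1102,.125]),"mouth",f([.4964,.1102,.05]))
cv2.imwrite("pics/s4.png",cv2.resize(S["image"][130:350,180:470],None,fx=2.6,fy=2.6)[:,:,::-1])
E
```

```text
[0.49640541 0.10994075 0.21706385] [ 0.50054341  0.60550022 -0.80639435] 0.006080942935016339
head top [213. 249.] mouth [222. 329.]
```

View pics/s4.png

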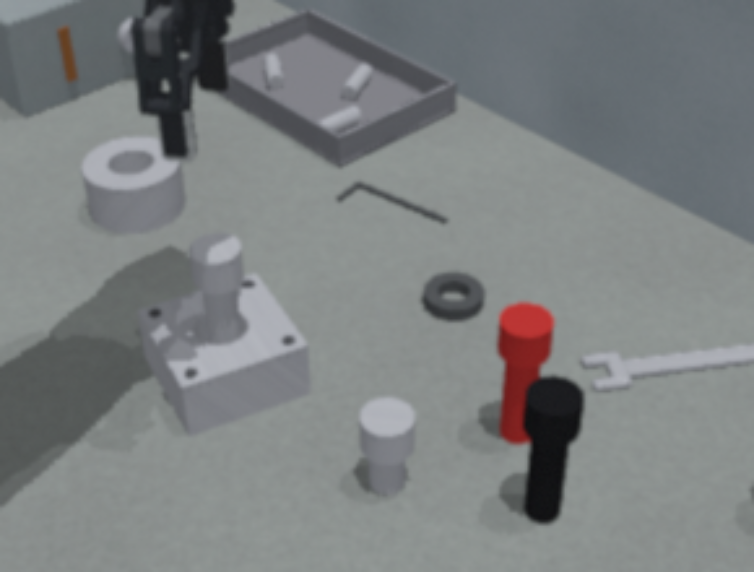

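The punch stands upright with its head top at about (217,248), against (213,249) predicted for a fully seated punch. The gripper is clear and the bystanders are untouched, so I hand in.

```bash
python3 -c "
from cell import arm
print(arm.close_job())"
```

```text
the job is handed in; nothing more can be done
None
```

The tall steel punch stands head up on the floor of the square block's hole and has been let go; the short punch and plain pin were not touched, and the job is handed in (about 12 s used, verdict not shown).

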